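# Pack the loose foot of a bin stand

### The arm

A 6-joint arm with a two-finger parallel gripper is mounted at the origin on the work surface. World frame = base frame: x ahead of the robot, y to its left, z up, the work surface at z = 0. Lengths are in m, angles in rad, forces in N, time in s.
With the tool pointing down it reaches from about 0.425 to 0.925 m from the base axis. Payload 12.5 kg.
Tool frame: the origin (TCP) lies at the centre of the arm's flange, where the gripper is bolted on; the fingertips stand 173 mm ahead of it and the grasp point (between the pads) lies 155 mm ahead of it; z points along the fingers, y is the direction in which the jaws open and shut (so a half turn about z gives the same grasp; the last joint's range is limited). The gripper opens to 85 mm and grips with 20 to 120 N. Pads are 22 mm wide; open, the fingers measure 114 mm over their backs; the gripper's body (76 mm by 85 mm) begins 54 mm behind the grasp point. The pads swing forward as they close: fully open they stand 13 mm farther back than shut.
Start: joints at [-1.408, 0.491, 1.559, -0, 1.092, -0.106], TCP at [0.166, -0.603, 0.405] pointing down, gripper open.
Joint ranges: [-3.1, 3.1], [-0.84, 2.19], [0.05, 2.79], [-1.13, 4.28], [0.06, 2.93], [-2.69, 2.69]. Speed limits (rad/s): [2.22, 2.22, 2.79, 3.14, 3.14, 3.14].

### API

Orientations are given as [roll, pitch, yaw] about the fixed x, y, z axes, in that order (R = Rz(yaw) Ry(pitch) Rx(roll)).
In Python, from bench import r gives the robot as it stands.
- The arm moves only by the tool arm_command, never from a script. Its argument "increments" is a list of rows, each a list of 5 numbers: the shift along the tool's x, y, z in mm, then the turn about the tool's z in degrees, then the finger opening in mm, from 0 to 85.4. A call has 1 to 20 rows; each row is the pose to reach, as a shift and turn from the pose commanded when the call began, along the tool's axes at that moment; what a row does not reach only later rows make up. A row lasts 1/12 s, in which the tool goes at most 41.7 mm and 7.16 degrees, less where a joint would pass 70% of its speed; a pose out of reach is approached as far as the arm can. A call with a gripper value outside its range is refused whole. The fingers move at their own pace and stop on an object; "squeeze" is the grip in N (left out, the last holds). Time passes only in rows, so rows that repeat a pose let the fingers close. It gives the time, the measured TCP pose, the force and the opening at its end, in the units of the state.
- r.read_state(): the state, without advancing time (a new reading comes with each control period).
- r.capture(name): name is "scene" or "top"; returns the picture (420x560x3 uint8, red, green, blue); there is no depth.
- r.get_calibration(name): a dict with "mtx" (3x3 intrinsics, pixels), "position" and "orientation" of the camera in the world. Camera axes: x right, y up, looking along -z (the intrinsics and any distortion apply to the point x, -y, -z); pixel columns grow to the right and rows downward; lengths in m; the calibration is good to about 2 mm. A picture is of the moment at which its call begins. get_calibration takes no time and is no camera call.
- r.close_job(): hands the job in, once; it reports no verdict.
The state is a dict: "time_s": time; "joints": joint angles; "qd": joint speeds; "joint_efforts": joint torques, N m; "ee_pos": TCP position; "orientation": TCP orientation; "wrist_force": force on the tool from outside, world axes, zero at the start; "moment": the same for the moment, N m; "grip_width": finger opening in m.
Only numpy, scipy, OpenCV 4.12 (cv2) and the standard library are available. Lean on these libraries where they do the work, as an engineer would, in place of code of your own. Each camera call takes 0.05 s, during which the arm holds its last target. There are 200 camera calls.

### The job

The bench stand with the small picking bins rests on three pads only: under the front end of one of its two blue feet the rubber pad is missing, and from above you cannot tell which. Hold the orange packer by its ribbed grip and feel with its blade under the front ends of the feet, without forcing it where it jams; where it goes in, slide it fully home until its shoulder meets the end of the foot, square and centred under it, flat on the bench, and let go. Leave the other things on the bench where they are.

Things in the scene. Friction and masses are not known exactly. Their poses are not given: they have to be found in the camera images.
- packer: Loose orange moulded packer, 139 mm long, 36 mm wide, about 90 g: a flat blade, a shoulder and an upright grip bar. Origin: on its underside, in the middle of the shoulder face; +x runs along the blade to its nose, -x along the grip, z up as it lies. Shoulder: a cross wall from x = 0 to -8 mm, 36 mm wide, 22 mm high.
- packer_nose (a point): Nose of the packer's blade, 65 mm ahead (+x) of the shoulder face, 1.5 mm above the underside. The blade is 36 mm wide and 6 mm thick up to x = 40 mm; from there its top slopes down to 2.5 mm at the nose; its underside is flat. Axes as the packer's.
- packer_grip (a point): Centre of the packer's ribbed grip bar, 41 mm behind the shoulder face (-x), 24 mm above the underside. The bar runs along x from -8 to -74 mm, is 16 mm wide (y) and 40 mm high from the underside; pinch it across its 16 mm. Axes as the packer's.
- stand: Fixed stand with small bins on a louvred panel; it does not give. Origin: on the bench midway between the front ends of its two feet; x along the panel, +y inwards from the front ends to the panel, which rises 205 mm in, 400 mm high and 360 mm wide. The lowest bins hang 95 mm above the bench, from 98 mm inwards.
- foot_a: One of the stand's two blue flat-bar feet (which stands left or right changes). Bar 44 mm wide, 6 mm thick, underside 8 mm above the bench. Origin: on the bench below the middle of the bar's front edge; +y inwards along the bar, z up. One foot has a rubber pad 8 mm thick from 2 to 62 mm inwards, where the blade jams; under the other that 8 mm gap is empty.
- foot_b: The other blue foot: same bar, origin and axes as foot_a, parallel to it, 200 mm away. Whether foot_a or foot_b lacks its front pad is not told: feel for it.
- carton: Small loose white carton 75 x 55 x 50 mm, standing between the feet. Origin under its centre. To be left alone.
- loose_bin: Loose blue open-fronted bin 105 x 160 x 80 mm on the bench. Origin under its centre. To be left alone.
- relay: Loose black relay 90 x 60 x 50 mm with a steel cap. Origin under its centre. To be left alone.
- scanner: Loose hand scanner 135 x 62 x 42 mm lying on the bench. Origin near its middle, on the bench. To be left alone.
- tape_roll: Loose roll of yellow tape lying flat, 76 mm across, 24 mm high. Origin under its centre. To be left alone.
- brown_box: Loose brown box 140 x 110 x 85 mm. Origin under its centre. To be left alone.
There are look-alikes about, which are no part of the job. Several things look just like the packer: the one meant starts farthest to the robot's left.

How it is judged:
By the outcome, as a careful person would: the job done as asked, in the order asked, and still so for the second after the job is handed in, with the robot touching nothing.
It also fails if it takes over 51 s, if anything falls off the work surface, if the arm or the gripper's body presses on something with over 40 N, if the wrist force passes 120 N, or if a joint passes its speed limit or range.

## Working session

There is one attempt and no reset: what is moved stays moved. The work goes in short steps, Python scripts to look and compute and a tool call to move; the robot and the scene stay as the last step left them, time stands still between calls to the robot, and variables do not carry over. Pictures are saved under pics/ and viewed, about 8 in all and at most 12, crops included, and the job is handed in when it is done.

Besides the shell and the picture viewer there is one more tool, called after "Call:" as name(argument=value, ...), one argument or row to a line, values as JSON. arm_command: Moves the arm, as the interface text tells. Its arguments: {"type":"object","properties":{"increments":{"type":"array","items":{"type":"array","items":{"type":"number"}}},"squeeze":{"type":"number"}},"required":["increments"]}

```bash
mkdir -p pics; ls
python3 - <<'E'
from bench import r
import cv2
for n in("scene","top"):
    cv2.imwrite(f"pics/{n}0.png",r.capture(n)[:,:,::-1])
    c=r.get_calibration(n);print(n,c)
print(r.read_state())
E
```

```text
pics
scene {'mtx': array([[408.55889712,   0.        , 278.53777797],
       [  0.        , 408.55889712, 214.72780879],
       [  0.        ,   0.        ,   1.        ]]), 'position': array([ 1.14977518, -0.08523358,  0.83832053]), 'orientation': array([0.65928603, 0.0043064 , 1.75098715])}
top {'mtx': array([[533.48614117,   0.        , 275.27158357],
       [  0.        , 533.48614117, 209.80557702],
       [  0.        ,   0.        ,   1.        ]]), 'position': array([ 0.45852665, -0.21571936,  1.50416095]), 'orientation': array([ 7.40787087e-02,  3.00844021e-04, -1.58792887e+00])}
{'time_s': 0.1, 'joints': array([-1.40757624e+00,  4.91513539e-01,  1.55937916e+00, -4.04081764e-06,
        1.09169183e+00, -1.05574794e-01]), 'qd': array([ 2.44450866e-04, -1.93669012e-03, -1.73539758e-03, -4.16159740e-04,
       -9.38925682e-04, -3.38395902e-05]), 'joint_efforts': array([ 3.54850796e-03, -6.19445372e+01, -2.62024730e+01, -8.27055169e-05,
        2.86426111e-03,  1.27905912e-05]), 'ee_pos': array([ 0.16601462, -0.60252704,  0.40418045]), 'orientation': array([-3.14060592e+00, -1.00958856e-04,  2.68796692e-01]), 'wrist_force': array([ 0.06429452, -0.33267667,  0.04851814]), 'moment': array([ 0.033486  ,  0.01309152, -0.02733727]), 'grip_width': 0.08517077032543036}
```

View pics/scene0.png

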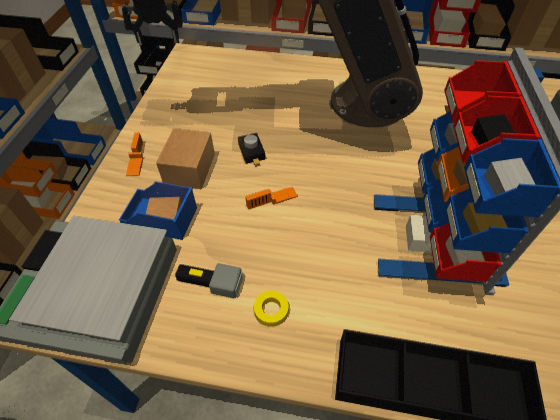

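View pics/top0.png

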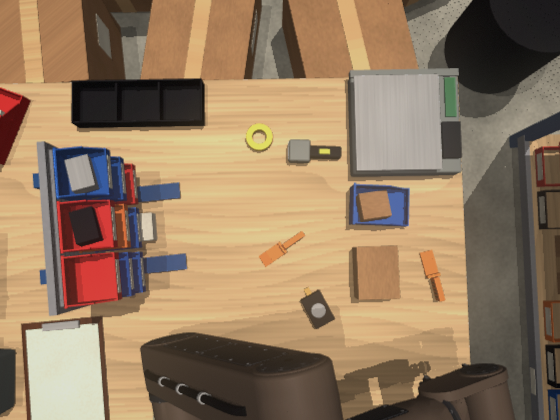

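Look-alikes for the packer are at top (283,249) and (433,275). Image left in the top view is +y, so (283,249) is farthest to the robot's left and is the one meant. The feet's front ends are near (186,262) and (180,190). Next is a close crop and measurements.

```bash
cat > h.py <<'E'
import numpy as np,cv2
from bench import r
from scipy.spatial.transform import Rotation as R
def ray(n,px):
    c=r.get_calibration(n);d=np.linalg.inv(c["mtx"])@np.c_[np.atleast_2d(px),np.ones(len(np.atleast_2d(px)))].T
    return c["position"],(R.from_euler("xyz",c["orientation"]).as_matrix()@np.diag([1,-1,-1])@d).T
def plane(n,px,z):
    p,d=ray(n,px);return p+d*((z-p[2])/d[:,2])[:,None]
def proj(n,P):
    c=r.get_calibration(n);q=np.diag([1,-1,-1])@R.from_euler("xyz",c["orientation"]).as_matrix().T@(np.atleast_2d(P)-c["position"]).T
    q=c["mtx"]@q;return (q[:2]/q[2]).T
def hsv(n,img=None):
    return cv2.cvtColor(r.capture(n) if img is None else img,cv2.COLOR_RGB2HSV)
def comps(m,amin=60):
    return [c for c in cv2.findContours(m,cv2.RETR_EXTERNAL,cv2.CHAIN_APPROX_NONE)[0] if cv2.contourArea(c)>amin]
E
python3 - <<'E'
from h import *
it=r.capture("top");i2=r.capture("scene")
def crop(i,x,y,w,h,s):return cv2.resize(i[y:y+h,x:x+w],None,fx=s,fy=s,interpolation=cv2.INTER_CUBIC)
a=crop(it,255,225,60,50,6);b=crop(i2,240,180,60,40,6);c=crop(it,120,170,80,110,5)
out=np.zeros((560,780,3),np.uint8);out[:300,:360]=a;out[310:550,:360]=b;out[:550,370:770]=c
cv2.imwrite("pics/c1.png",out[:,:,::-1])
H=cv2.cvtColor(it,cv2.COLOR_RGB2HSV)
m=cv2.inRange(H,(4,150,90),(18,255,255));
for k in comps(m):
    b=cv2.minAreaRect(k);print("or",b,np.round(plane("top",cv2.boxPoints(b),.006)[:,:2],4).tolist())
m=cv2.inRange(H,(100,120,40),(120,255,255));m[:,:145]=0;m[:,200:]=0
for k in comps(m):
    b=cv2.minAreaRect(k);print("bl",b,np.round(plane("top",cv2.boxPoints(b),.014)[:,:2],4).tolist())
E
```

```text
or ((432.85003662109375, 276.0500183105469), (51.861351013183594, 13.597793579101562), 71.56504821777344) [[0.44, -0.615], [0.4513, -0.6516], [0.3142, -0.6919], [0.3029, -0.6556]]
or ((282.1500244140625, 247.04998779296875), (12.143143653869629, 49.77424240112305), 55.304847717285156) [[0.4403, -0.1673], [0.5176, -0.2834], [0.4893, -0.3022], [0.4122, -0.1862]]
or ((104.9731674194336, 226.6600341796875), (44.96535110473633, 45.49003219604492), 85.48600769042969) [[0.5898, 0.3313], [0.5977, 0.2036], [0.4714, 0.1932], [0.4636, 0.3201]]
```

View pics/c1.png

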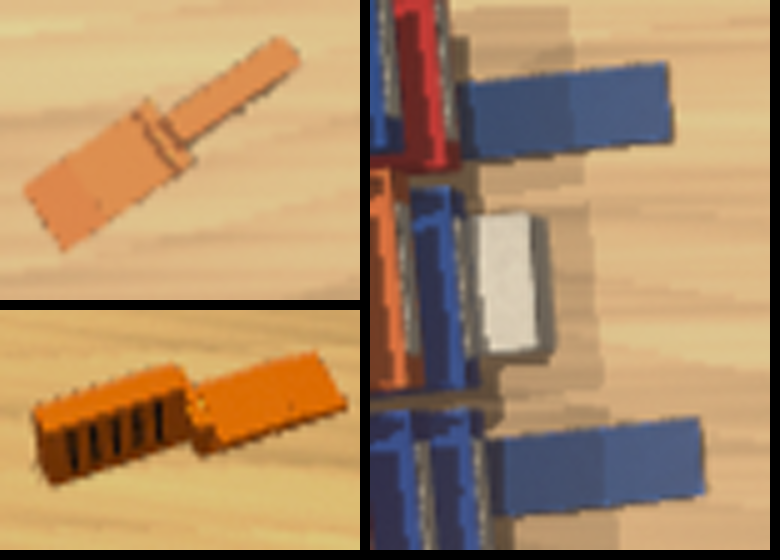

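Top crop: the chosen packer has its blade at lower left (nose edge ~ (259,256)-(265,266)) and its grip at upper right ending ~ (303,233). The scene view agrees. Feet front edges are at ~ (180,190) and (186,261), with the carton between them.

Run:
```python
from h import *
it=r.capture("top");H=hsv(0,it)
print(H[190,170],H[260,175],H[190,190])
m=cv2.inRange(H,(100,90,30),(125,255,255));
ends=[]
for y0,y1,x0,x1 in((178,204,145,190),(248,276,150,195)):
    s=np.zeros_like(m);s[y0:y1,x0:x1]=m[y0:y1,x0:x1]
    pts=np.argwhere(s)[:,::-1]; xs=range(x0+5,x1-12)
    # side edges per column, end edge per row, subpixel by mask extents
    top=np.array([(x,np.where(s[:,x])[0].min()-.5) for x in xs]);bot=np.array([(x,np.where(s[:,x])[0].max()+.5) for x in xs])
    ys=[y for y in range(y0,y1) if s[y].sum()]; ys=ys[2:-2]
    fr=np.array([(np.where(s[y])[0].max()+.5,y) for y in ys])
    W=[plane("top",a,.014)[:,:2] for a in(top,bot,fr)]
    L=[cv2.fitLine(w.astype(np.float32),cv2.DIST_HUBER,0,.01,.01).ravel() for w in W]
    d=L[0][:2]*np.sign(L[0][1])+L[1][:2]*np.sign(L[1][1]);d/=np.linalg.norm(d)
    n=np.array([-d[1],d[0]])
    o=[np.median((w)@n) for w in W[:2]];f=np.median(W[2]@d)
    e=d*f+n*np.mean(o);ends.append(e)
    print("foot end",e,"width",o[1]-o[0],"dir deg",np.degrees(np.arctan2(d[1],d[0])))
v=ends[0]-ends[1];print("sep",np.linalg.norm(v),"perp dir",np.degrees(np.arctan2(v[1],v[0]))+90)
m=cv2.inRange(H,(4,100,80),(20,255,255));m[:225]=0;m[275:]=0;m[:,:250]=0;m[:,315:]=0
g=np.array([[258.3,255.8],[264.9,266.3]]);print("nose corners",plane("top",g,.0025)[:,:2])
bar=np.array([[300.4,230.8],[304.6,234.6],[283.2,242.9],[286.6,247.3]])
bp=plane("top",bar,.04)[:,:2];print("bar top",bp.round(4).tolist())
nose=plane("top",g,.0025)[:,:2].mean(0);end=bp[:2].mean(0);a=nose-end;print("len",np.linalg.norm(a),"dir",np.degrees(np.arctan2(a[1],a[0])))
u=a/np.linalg.norm(a);print("grip centre",end+u*33,"->",end+u*.033, nose-u*.106)
s=r.read_state();print(s["ee_pos"],s["orientation"])
```

```text
[110 107 129] [111  98 127] [ 18 100 222]
foot end [0.62930453 0.0540851 ] width 0.03956783926993446 dir deg 94.349014
foot end [0.43063452 0.03743418] width 0.03948621748079284 dir deg 95.19867
sep 0.19936655939133852 perp dir 94.79087444292281
nose corners [[ 0.44144644 -0.16736886]
 [ 0.41183373 -0.18541702]]
bar top [[0.5082, -0.2851], [0.4976, -0.2964], [0.4759, -0.2373], [0.4637, -0.2464]]
len 0.1374647014430926 dir 123.70968474465195
grip centre [-17.81157556  27.16064634] -> [ 0.48461643 -0.26329298] [ 0.4854685  -0.26457013]
[ 0.16599845 -0.60255304  0.4044541 ] [-3.14117817e+00 -5.69025145e-05  2.68763937e-01]
```

Call:
arm_command(
  increments=[
    [398, -242, 60, -108, 60],
    [398, -242, 60, -108, 60],
    [398, -242, 60, -108, 60],
    [398, -242, 60, -108, 60],
    [398, -242, 60, -108, 60],
    [398, -242, 60, -108, 60],
    [398, -242, 60, -108, 60],
    [398, -242, 60, -108, 60],
    [398, -242, 60, -108, 60],
    [398, -242, 60, -108, 60],
    [398, -242, 60, -108, 60],
    [398, -242, 60, -108, 60],
    [398, -242, 60, -108, 60],
    [398, -242, 60, -108, 60],
    [398, -242, 60, -108, 60],
    [398, -242, 60, -108, 60],
    [398, -242, 60, -108, 60],
    [398, -242, 60, -108, 60],
  ],
)

```text
time_s: 1.75
ee_pos: [0.4854, -0.2636, 0.3447]
orientation: [-3.142, 0.0, 2.15]
wrist_force: [0.6, -0.5, -0.2]
grip_width: 0.06
```

Call:
arm_command(
  increments=[
    [0, 0, 40, 0, 60],
    [0, 0, 80, 0, 60],
    [0, 0, 120, 0, 60],
    [0, 0, 145, 0, 60],
    [0, 0, 155, 0, 60],
    [0, 0, 163, 0, 60],
    [0, 0, 163, 0, 60],
    [0, 0, 163, 0, 60],
  ],
)

```text
time_s: 2.42
ee_pos: [0.4858, -0.2638, 0.1827]
orientation: [3.141, 0.001, 2.153]
wrist_force: [-0.2, -0.6, 0.1]
grip_width: 0.0601
```

Run:
```python
from h import *
a=r.capture("scene")[150:230,220:330];b=r.capture("top")[215:280,245:325]
o=np.zeros((430,780,3),np.uint8)
x=cv2.resize(a,(390,284));y=cv2.resize(b,(380,309));o[:284,:390]=x;o[:309,395:775]=y
cv2.imwrite("pics/g1.png",o[:,:,::-1]);s=r.read_state();print(s["ee_pos"],s["wrist_force"])
```

```text
[ 0.4857663  -0.26377346  0.18323048] [ 0.33754156 -0.43326765 -0.47535848]
```

View pics/g1.png

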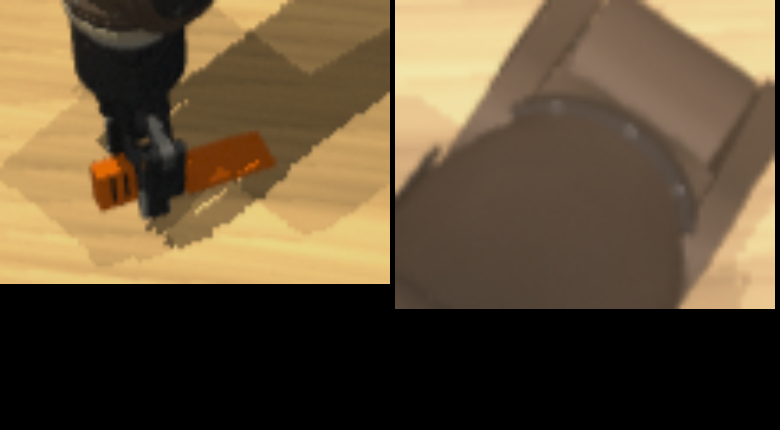

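The fingers straddle the ribbed bar in the scene view. The arm blocks the top view here. Closing now.

Call:
arm_command(
  increments=[
    [0, 0, 0, 0, 30],
    [0, 0, 0, 0, 10],
    [0, 0, 0, 0, 10],
    [0, 0, 0, 0, 10],
    [0, 0, 0, 0, 10],
    [0, 0, 0, 0, 10],
    [0, 0, 0, 0, 10],
    [0, 0, 0, 0, 10],
    [0, 0, 0, 0, 10],
    [0, 0, 0, 0, 10],
    [0, 0, 0, 0, 10],
    [0, 0, 0, 0, 10],
  ],
  squeeze=60,
)

```text
time_s: 3.52
ee_pos: [0.4855, -0.2636, 0.1824]
orientation: [3.141, 0.001, 2.154]
wrist_force: [-0.9, 0.2, 6.8]
grip_width: 0.0154
```

Call:
arm_command(
  increments=[
    [0, 0, -5, 0, 10],
    [0, 0, -10, 0, 10],
    [20, 7, -10, 4, 10],
    [45, 16, -10, 8, 10],
    [70, 25, -10, 13, 10],
    [95, 34, -10, 18, 10],
    [120, 43, -10, 23, 10],
    [145, 52, -10, 28.6, 10],
    [165, 59, -10, 28.6, 10],
    [175, 62, -10, 28.6, 10],
    [175, 62, -10, 28.6, 10],
    [175, 62, -10, 28.6, 10],
    [175, 62, -10, 28.6, 10],
  ],
)

```text
time_s: 4.6
ee_pos: [0.4414, -0.0842, 0.1918]
orientation: [3.141, 0.001, 1.655]
wrist_force: [0.2, -1.2, -1.6]
grip_width: 0.0155
```

Run:
```python
from h import *
a=r.capture("scene");
s=r.read_state();print(s["ee_pos"],s["orientation"],s["wrist_force"],s["grip_width"])
b=r.capture("top")
o=np.zeros((560,800,3),np.uint8)
o[:560,:400]=cv2.resize(a[140:280,330:430],(400,560),interpolation=cv2.INTER_CUBIC)
o[:400,400:]=cv2.resize(b[230:330,170:270],(400,400),interpolation=cv2.INTER_CUBIC)
cv2.imwrite("pics/p1.png",o[:,:,::-1])
```

```text
[ 0.44134253 -0.08427513  0.19175712] [3.14075331e+00 4.95605632e-04 1.65403242e+00] [ 0.06536855  0.35660846 -1.72459217] 0.014928398392130265
```

View pics/p1.png

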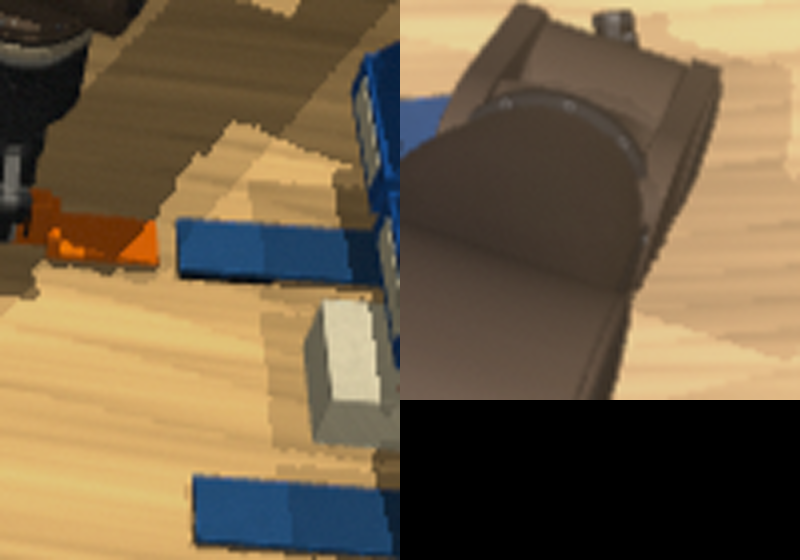

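Scene view: the packer's nose is just short of the near foot, edge at px ~ (368.6,195.5)-(369.4,206). The foot's front edge is at px ~ (374,195)-(374,208). Checking lateral alignment numerically.

Run:
```python
from h import *
f=plane("scene",[[374,195],[374,208.3]],.014)[:,:2]
n=plane("scene",[[368.6,195.2],[369.3,205.8]],.0118)[:,:2]
fa=plane("scene",[[378,259.3],[378.3,275.5]],.014)[:,:2]
a=np.radians(94.8);u=np.array([np.cos(a),np.sin(a)]);l=np.array([u[1],-u[0]])
s=r.read_state();t=s["ee_pos"][:2]
for k,p in(("foot b",f),("foot b top",np.array([[.4306,.0374]])),("foot a",fa),("foot a top",np.array([[.6293,.0541]])),("nose",n),("nose pred",(t+u*.106)[None]),("tcp",t[None])):
    print(k,p.round(4).tolist(),"along",(p@u).mean().round(4),"lat",(p@l).mean().round(4))
```

```text
foot b [[0.4124, 0.0338], [0.4579, 0.0356]] along -0.0019 lat 0.4366
foot b top [[0.4306, 0.0374]] along 0.0012 lat 0.4322
foot a [[0.6112, 0.0507], [0.6547, 0.0528]] along -0.0014 lat 0.6351
foot a top [[0.6293, 0.0541]] along 0.0013 lat 0.6316
nose [[0.4137, 0.0201], [0.4498, 0.0235]] along -0.0144 lat 0.4321
nose pred [[0.4324, 0.0213]] along -0.0149 lat 0.4326
tcp [[0.4412, -0.0843]] along -0.1209 lat 0.4326
```

Run:
```python
from h import *
a=np.radians(94.8);u=np.array([np.cos(a),np.sin(a)]);l=np.array([u[1],-u[0]])
def edges(n,img,e,name):
    # image sampled on plane z=14mm: mean saturation-free profile (R channel) across and along the foot
    g=img[:,:,2].astype(np.float32)
    L=np.arange(-.034,.034,.0005);A=np.arange(.008,.032,.001)
    def samp(P):
        q=proj(n,np.c_[P,np.full(len(P),.014)]).astype(np.float32);return cv2.remap(g,q[:,0].copy(),q[:,1].copy(),cv2.INTER_LINEAR).ravel()
    pr=np.mean([samp(e+u*k+L[:,None]*l) for k in A],0)
    S=np.arange(-.02,.03,.0005);pa=np.mean([samp(e+l*k+S[:,None]*u) for k in np.arange(-.014,.015,.001)],0)
    def half(p,x):
        lo,hi=p[len(p)//2-8:len(p)//2+8].mean(),max(p[:10].mean(),0);hi2=p[-10:].mean()
        return p,x
    c=len(L)//2;mid=pr[c-15:c+15].mean()
    i0=np.where(pr[:c]>(mid+pr[:c].max())/2)[0].max();i1=c+np.where(pr[c:]>(mid+pr[c:].max())/2)[0].min()
    m2=pa[-20:].mean();j=np.where(pa>(m2+pa[:20].max())/2)[0].max()
    print(name,n,"lat edges",L[i0]+e@l,L[i1]+e@l,"centre",(L[i0]+L[i1])/2+e@l,"w",L[i1]-L[i0],"end",S[j]+e@u)
    print(" ",pr[::6].round().astype(int).tolist())
for n in("top","scene"):
    img=cv2.imread(f"pics/{n}0.png")
    for nm,e in(("b",np.array([.4325,.0374])),("a",np.array([.631,.054]))):edges(n,img,e,nm)
```

```text
b top lat edges 0.40911271296603924 0.4551127129660393 centre 0.43211271296603926 w 0.04600000000000004 end -0.003921834305294903
  [215, 213, 203, 158, 87, 79, 78, 79, 79, 79, 79, 79, 79, 79, 79, 79, 79, 84, 133, 198, 211, 212, 211]
a top lat edges 0.6088055977263823 0.6548055977263824 centre 0.6318055977263823 w 0.04600000000000004 end -0.0029901047432177273
  [221, 221, 215, 166, 85, 77, 76, 76, 76, 76, 76, 75, 75, 75, 75, 75, 74, 76, 113, 184, 211, 206, 208]
b scene lat edges 0.41011271296603924 0.4631127129660393 centre 0.4366127129660392 w 0.05300000000000005 end -0.0034218343052949025
  [206, 206, 196, 150, 80, 38, 34, 34, 33, 34, 34, 34, 34, 34, 34, 34, 34, 32, 24, 16, 27, 117, 186]
a scene lat edges 0.6103055977263823 0.6593055977263823 centre 0.6348055977263823 w 0.049000000000000044 end -0.0029901047432177273
  [208, 208, 213, 189, 93, 36, 33, 34, 33, 34, 34, 33, 34, 34, 34, 33, 33, 34, 27, 57, 138, 200, 206]
```

Call:
arm_command(
  increments=[
    [0, 0, 3, 0, 10],
    [0, 0, 6, 0, 10],
    [0, 0, 9, 0, 10],
    [0, 0, 9, 0, 10],
    [3, 0, 9, 0, 10],
    [6, 0, 9, 0, 10],
    [9, 0, 9, 0, 10],
    [11, 0, 9, 0, 10],
    [12, 0, 9, 0, 10],
    [12, 0, 9, 0, 10],
  ],
)

```text
time_s: 5.53
ee_pos: [0.4399, -0.0711, 0.1827]
orientation: [-3.142, 0.0, 1.655]
wrist_force: [0.2, 0.5, -1.3]
grip_width: 0.015
```

Call:
arm_command(
  increments=[
    [1, 0, 0, 0, 10],
    [2, 0, 0, 0, 10],
    [3, 0, 0, 0, 10],
    [4, 0, 0, 0, 10],
    [4, 0, 0, 0, 10],
  ],
)

```text
time_s: 5.95
ee_pos: [0.4401, -0.0686, 0.1831]
orientation: [3.139, 0.002, 1.656]
wrist_force: [-2.8, -21.2, 4.1]
grip_width: 0.0153
```

Resistance of about 21 N at ~3 mm in means the near foot has its pad. I'll back out and try the other foot.

Call:
arm_command(
  increments=[
    [-6, 0, 0, 0, 10],
    [-14, 0, 0, 0, 10],
    [-20, 0, -5, 0, 10],
    [-20, 20, -9, 0, 10],
    [-20, 50, -9, 0, 10],
    [-20, 85, -9, 0, 10],
    [-20, 120, -9, 0, 10],
    [-20, 150, -9, 0, 10],
    [-20, 180, -9, 0, 10],
    [-20, 195, -9, 0, 10],
    [-20, 199.5, -9, 0, 10],
    [-20, 199.5, -9, 0, 10],
    [-20, 199.5, -9, 0, 10],
    [-20, 199.5, -9, 0, 10],
  ],
)

```text
time_s: 7.12
ee_pos: [0.639, -0.0709, 0.1917]
orientation: [-3.14, -0.0, 1.654]
wrist_force: [-0.2, -0.4, -0.8]
grip_width: 0.0155
```

Run:
```python
from h import *
a=r.capture("scene");
s=r.read_state();print(s["ee_pos"],s["orientation"],s["wrist_force"],s["grip_width"])
cv2.imwrite("pics/p2.png",cv2.resize(a[215:305,310:430],(800,600),interpolation=cv2.INTER_CUBIC)[:,:,::-1])
t=s["ee_pos"][:2];a=np.radians(94.8);u=np.array([np.cos(a),np.sin(a)]);l=np.array([u[1],-u[0]])
print("along",t@u,"lat",t@l)
```

```text
[ 0.63911407 -0.07089018  0.19175486] [-3.14063947e+00 -1.80140044e-04  1.65416497e+00] [-0.58874036  0.08660211  0.03136069] 0.015157626168924583
along -0.12412124165462307 lat 0.6309406656359025
```

View pics/p2.png

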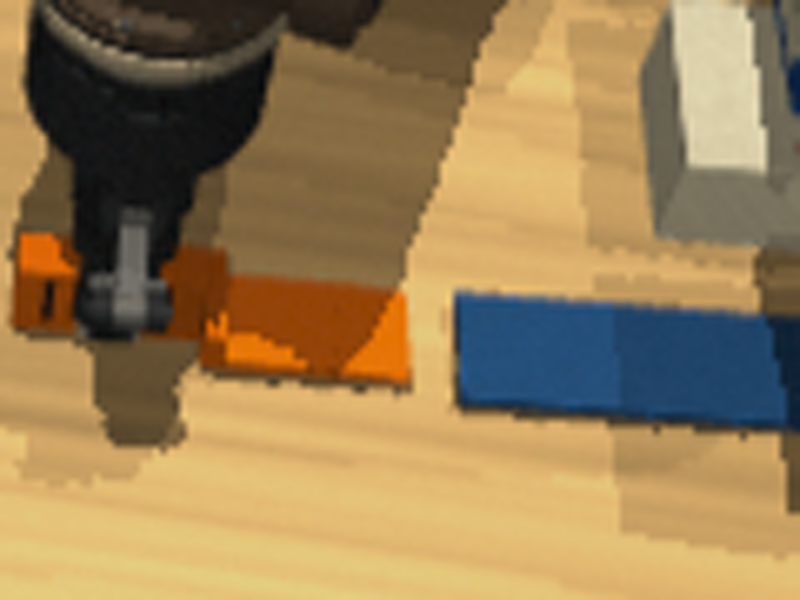

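Scene view: the packer is held level before the far foot, nose edge at crop (404,289)-(410,380), foot front edge at (456,292)-(459,404). Computing the offset.

Run:
```python
from h import *
a=np.radians(94.8);u=np.array([np.cos(a),np.sin(a)]);l=np.array([u[1],-u[0]])
f=lambda p,z:plane("scene",(np.array(p)+.5)/6.667-.5+[310,215],z)[:,:2]
for k,p in(("nose",f([[404,289],[410,380]],.012)),("foot",f([[456,292],[459,404]],.014)),("footside",f([[456,292],[780,318]],.014)),("bladeside",f([[235,276],[330,283]],.0155))):
    d=p[1]-p[0];print(k,(p@u).round(4),(p@l).round(4),"mid",(p@l).mean(),"ang",np.degrees(np.arctan2(d[1],d[0])))
```

```text
nose [-0.0184 -0.0178] [0.6099 0.6469] mid 0.6283974882619373 ang 5.697439458461759
foot [-0.0005 -0.0019] [0.6107 0.656 ] mid 0.6333515210334189 ang 3.140198496585485
footside [-0.0005  0.1118] [0.6107 0.6109] mid 0.6108069782676653 ang 94.73483577720573
bladeside [-0.0784 -0.045 ] [0.6123 0.6121] mid 0.6122282819230042 ang 95.183201185954
```

Call:
arm_command(
  increments=[
    [0, 2, 3, 0, 10],
    [0, 2, 6, 0, 10],
    [0, 2, 9, 0, 10],
    [0, 2, 9, 0, 10],
    [4, 2, 9, 0, 10],
    [8, 2, 9, 0, 10],
    [12, 2, 9, 0, 10],
    [15, 2, 9, 0, 10],
    [16, 2, 9, 0, 10],
    [17, 2, 9, 0, 10],
    [18, 2, 9, 0, 10],
    [19, 2, 9, 0, 10],
    [20, 2, 9, 0, 10],
    [20, 2, 9, 0, 10],
  ],
)

```text
time_s: 8.33
ee_pos: [0.6403, -0.0505, 0.1827]
orientation: [-3.142, 0.0, 1.655]
wrist_force: [0.2, -0.2, -0.9]
grip_width: 0.0152
```

Call:
arm_command(
  increments=[
    [1, 0, 0, 0, 10],
    [2, 0, 0, 0, 10],
    [3, 0, 0, 0, 10],
    [4, 0, 0, 0, 10],
    [5, 0, 0, 0, 10],
    [5, 0, 0, 0, 10],
  ],
)

```text
time_s: 8.83
ee_pos: [0.6399, -0.0453, 0.1827]
orientation: [3.142, 0.0, 1.655]
wrist_force: [0.4, 0.4, -0.8]
grip_width: 0.0152
```

It goes in freely, ~8 mm past the foot's end with no force. Sliding on.

Call:
arm_command(
  increments=[
    [3, 0, 0, 0, 10],
    [6, 0, 0, 0, 10],
    [9, 0, 0, 0, 10],
    [12, 0, 0, 0, 10],
    [15, 0, 0, 0, 10],
    [18, 0, 0, 0, 10],
    [21, 0, 0, 0, 10],
    [24, 0, 0, 0, 10],
    [24, 0, 0, 0, 10],
  ],
)

```text
time_s: 9.58
ee_pos: [0.6378, -0.021, 0.1827]
orientation: [-3.142, 0.0, 1.655]
wrist_force: [-0.3, 0.5, -1.5]
grip_width: 0.0151
```

Call:
arm_command(
  increments=[
    [3, 0, 0, 0, 10],
    [6, 0, 0, 0, 10],
    [9, 0, 0, 0, 10],
    [12, 0, 0, 0, 10],
    [15, 0, 0, 0, 10],
    [18, 0, 0, 0, 10],
    [21, 0, 0, 0, 10],
    [22, 0, 0, 0, 10],
    [22, 0, 0, 0, 10],
  ],
)

```text
time_s: 10.33
ee_pos: [0.636, 0.0006, 0.1827]
orientation: [-3.142, 0.0, 1.655]
wrist_force: [-0.2, -0.2, -1.7]
grip_width: 0.0151
```

Run:
```python
from h import *
a=r.capture("scene");
s=r.read_state();print(s["ee_pos"],s["orientation"],s["wrist_force"],s["moment"])
cv2.imwrite("pics/p3.png",cv2.resize(a[215:305,310:430],(800,600),interpolation=cv2.INTER_CUBIC)[:,:,::-1])
```

```text
[6.36049498e-01 4.26287538e-04 1.82676470e-01] [-3.14158933e+00  9.65429022e-05  1.65479562e+00] [ 0.23423389 -0.66485476 -0.12079279] [-0.03590101  0.03397566  0.02452351]
```

View pics/p3.png

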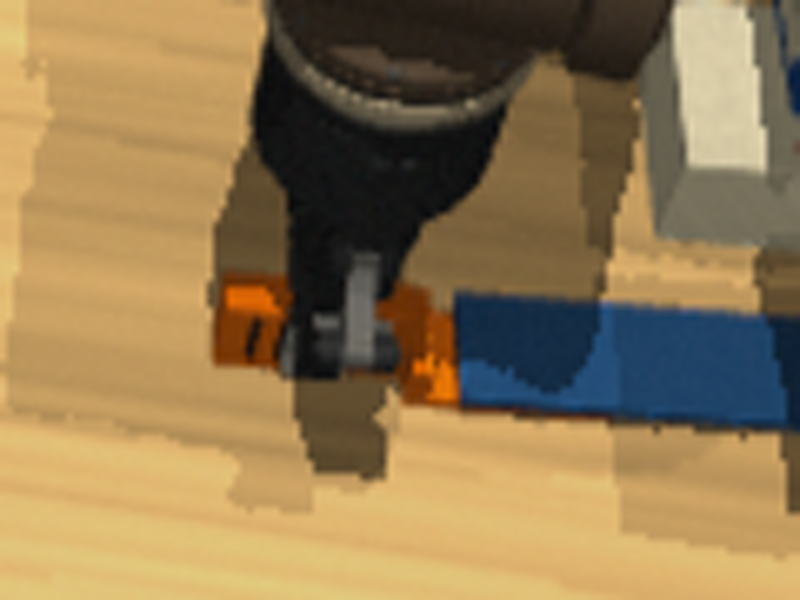

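Blade is under the far foot, and the shoulder (crop ~ (430,340)) is still ~8–10 mm short of the end at x≈456.

Call:
arm_command(
  increments=[
    [1.5, 0, 0, 0, 10],
    [3, 0, 0, 0, 10],
    [4.5, 0, 0, 0, 10],
    [6, 0, 0, 0, 10],
    [6, 0, 0, 0, 10],
  ],
)

```text
time_s: 10.8
ee_pos: [0.6355, 0.0065, 0.1827]
orientation: [-3.142, 0.0, 1.655]
wrist_force: [-0.1, -0.0, -2.2]
grip_width: 0.015
```

Call:
arm_command(
  increments=[
    [1, 0, 0, 0, 10],
    [2, 0, 0, 0, 10],
    [3, 0, 0, 0, 10],
    [3, 0, 0, 0, 10],
  ],
)

```text
time_s: 11.13
ee_pos: [0.6353, 0.0094, 0.1827]
orientation: [-3.142, 0.0, 1.655]
wrist_force: [1.4, -0.5, -1.3]
grip_width: 0.0154
```

Call:
arm_command(
  increments=[
    [1, 0, 0, 0, 10],
    [2, 0, 0, 0, 10],
    [2, 0, 0, 0, 10],
  ],
)

```text
time_s: 11.38
ee_pos: [0.6352, 0.011, 0.1827]
orientation: [3.141, 0.001, 1.655]
wrist_force: [-0.5, -3.2, 0.0]
grip_width: 0.0149
```

Call:
arm_command(
  increments=[
    [1, 0, 0, 0, 10],
    [2, 0, 0, 0, 10],
    [2, 0, 0, 0, 10],
  ],
)

```text
time_s: 11.63
ee_pos: [0.6351, 0.0115, 0.1829]
orientation: [3.141, 0.002, 1.655]
wrist_force: [-1.2, -16.8, 1.2]
grip_width: 0.0153
```

Call:
arm_command(
  increments=[
    [-1, 0, 0.5, 0, 10],
    [-1, 0, 1, 0, 10],
    [-1, 0, 1, 0, 10],
    [-1, 0, 1, 0, 20],
    [-1, 0, 1, 0, 30],
    [-1, 0, 1, 0, 40],
    [-1, 0, 1, 0, 40],
    [-1, 0, 1, 0, 40],
    [-1, 0, 1, 0, 40],
  ],
)

```text
time_s: 12.38
ee_pos: [0.635, 0.0124, 0.1816]
orientation: [-3.142, 0.0, 1.655]
wrist_force: [-0.0, 0.5, 0.0]
grip_width: 0.04
```

Call:
arm_command(
  increments=[
    [0, 0, -8, 0, 40],
    [0, 0, -25, 0, 40],
    [0, 0, -60, 0, 40],
    [-20, 0, -100, 0, 40],
    [-60, 0, -120, 0, 40],
    [-100, 0, -120, 0, 40],
    [-140, 0, -120, 0, 40],
    [-180, 0, -120, 0, 40],
    [-220, 0, -120, 0, 40],
    [-260, 0, -120, 0, 40],
    [-260, 0, -120, 0, 40],
    [-260, 0, -120, 0, 40],
    [-260, 0, -120, 0, 40],
  ],
)

```text
time_s: 13.47
ee_pos: [0.6566, -0.2466, 0.3019]
orientation: [-3.141, -0.0, 1.654]
wrist_force: [0.6, 0.5, 0.7]
grip_width: 0.0403
```

Run:
```python
from h import *
a=r.capture("scene");b=r.capture("top")
s=r.read_state();print(s["ee_pos"],s["wrist_force"],s["grip_width"],s["time_s"])
o=np.zeros((600,800,3),np.uint8)
o[:300,:]=cv2.resize(a[235:290,320:467],(800,300),interpolation=cv2.INTER_CUBIC)
o[300:,:]=cv2.resize(b[165:225,130:290],(800,300),interpolation=cv2.INTER_CUBIC)
cv2.imwrite("pics/p4.png",o[:,:,::-1]);cv2.imwrite("pics/t4.png",b[:,:,::-1]);cv2.imwrite("pics/s4.png",a[:,:,::-1])
```

```text
[ 0.65686851 -0.2455469   0.3020109 ] [ 0.86240985 -0.2571453   0.07582795] 0.04019076035224516 13.5667
```

View pics/p4.png

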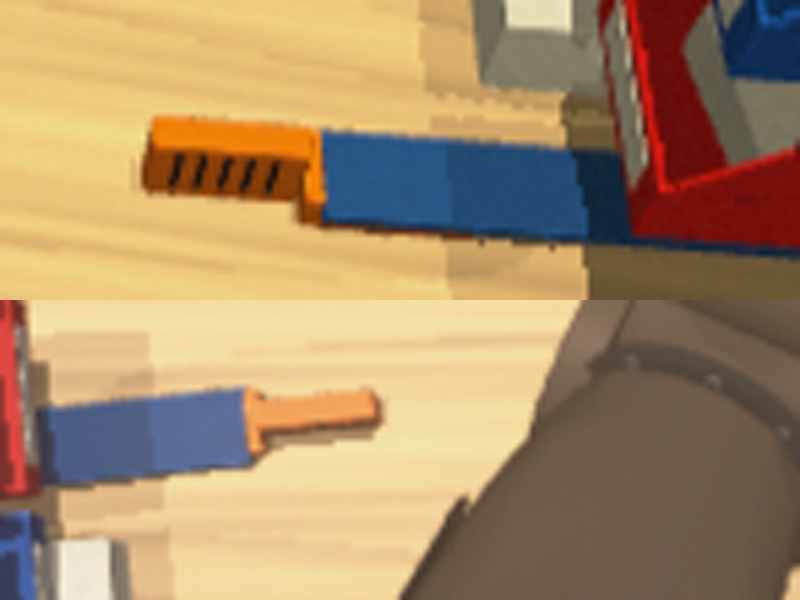

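The packer stands flat with its shoulder against the far foot's end in both views: top crop ~ (250,425), scene crop ~ (315,180). In the top view it looks slightly off towards +x, so I'm measuring it.

Run:
```python
from h import *
a=np.radians(94.8);u=np.array([np.cos(a),np.sin(a)]);l=np.array([u[1],-u[0]])
img=cv2.imread("pics/t4.png").astype(np.float32)
hs=cv2.cvtColor(img.astype(np.uint8),cv2.COLOR_BGR2HSV)
def prof(ch,z,al,c=.632):
    L=np.arange(c-.034,c+.034,.001);out=[]
    for k in al:
        q=proj("top",np.c_[u*k+L[:,None]*l,np.full(len(L),z)]).astype(np.float32);out.append(cv2.remap(ch,q[:,0].copy(),q[:,1].copy(),cv2.INTER_LINEAR).ravel())
    return L,np.mean(out,0)
B=img[:,:,0];sat=hs[:,:,1].astype(np.float32)
def edg(L,p,pol):
    d=np.gradient(p)*pol;h=len(L)//2
    def com(s):
        i=s.start+np.argmax(d[s]);w=slice(max(i-3,0),i+4);q=np.clip(d[w],0,None);return (L[w]*q).sum()/q.sum()
    d2=-d; e0=com(slice(0,h));d=d2;e1=com(slice(h,len(L)));return e0,e1,(e0+e1)/2,e1-e0
L,p=prof(B,.014,np.arange(.004,.035,.002));print("foot",np.round(edg(L,p,-1),4))
for z,al,n in((.022,np.arange(-.008,-.003,.001),"shoulder"),(.040,np.arange(-.03,-.016,.002),"bar front"),(.04,np.arange(-.07,-.05,.002),"bar rear")):
    L,p=prof(sat,z,al);print(n,np.round(edg(L,p,1),4),p[::4].round().astype(int).tolist())
```

```text
foot [0.6073 0.6653 0.6363 0.058 ]
shoulder [0.6147 0.6523 0.6335 0.0376] [85, 83, 87, 92, 113, 158, 162, 161, 163, 159, 159, 160, 161, 153, 110, 96, 95, 91]
bar front [0.6231 0.6424 0.6327 0.0193] [84, 85, 84, 83, 92, 104, 123, 159, 160, 160, 160, 131, 91, 92, 95, 96, 91, 89]
bar rear [0.6231 0.6426 0.6329 0.0195] [86, 86, 83, 78, 87, 106, 123, 158, 160, 159, 159, 132, 92, 93, 95, 90, 88, 94]
```

Run:
```python
from h import *
a=np.radians(94.8);u=np.array([np.cos(a),np.sin(a)]);l=np.array([u[1],-u[0]])
def prof(n,ch,z,al,c):
    L=np.arange(c-.034,c+.034,.0005);out=[]
    for k in al:
        q=proj(n,np.c_[u*k+L[:,None]*l,np.full(len(L),z)]).astype(np.float32);out.append(cv2.remap(ch,q[:,0].copy(),q[:,1].copy(),cv2.INTER_LINEAR).ravel())
    return L,np.mean(out,0)
def cross(L,p,rising_out):
    h=len(L)//2;m=p[h-12:h+12].mean();r_=[]
    for s in(-1,1):
        o=p[:10].mean() if s<0 else p[-10:].mean();t=(m+o)/2
        i=h
        while 0<i<len(L)-1 and (p[i]-t)*(m-t)>0:i+=s
        r_.append(L[i])
    return np.round([*r_,sum(r_)/2,r_[1]-r_[0]],4)
for n,f in(("top","pics/t4.png"),("scene","pics/s4.png")):
    im=cv2.imread(f);R_=im[:,:,2].astype(np.float32);S=cv2.cvtColor(im,cv2.COLOR_BGR2HSV)[:,:,1].astype(np.float32)
    print(n,"foot",cross(*prof(n,R_,.014,np.arange(.006,.03,.002),.632),1),"shoulder",cross(*prof(n,S,.022,np.arange(-.007,-.003,.001),.633),1),"bar rear",cross(*prof(n,S,.04,np.arange(-.07,-.05,.002),.633),1))
```

```text
top foot [0.6085 0.6545 0.6315 0.046 ] shoulder [0.6145 0.653  0.6337 0.0385] bar rear [0.6215 0.6425 0.632  0.021 ]
scene foot [0.6105 0.659  0.6347 0.0485] shoulder [0.6155 0.662  0.6387 0.0465] bar rear [0.6265 0.6635 0.645  0.037 ]
```

The packer sits ~1.5–2 mm off towards +x: top says ~2.2, scene ~1, arm reading ~1.8. I'll regrasp and nudge it by 1.5 mm, keeping light contact on the shoulder.

Call:
arm_command(
  increments=[
    [40, 0, 0, 0, 40],
    [80, 0, 0, 0, 40],
    [120, 0, 0, 0, 40],
    [160, 0, 0, 0, 40],
    [200, 0, 0, 0, 40],
    [235, 0, 0, 0, 40],
    [255, 0, 0, 0, 40],
    [260, 0, 0, 0, 40],
    [260, 0, 0, 0, 40],
    [260, 0, 30, 0, 40],
    [260, 0, 60, 0, 40],
    [260, 0, 90, 0, 40],
    [260, 0, 108, 0, 40],
    [260, 0, 116, 0, 40],
    [260, 0, 119, 0, 40],
    [260, 0, 119, 0, 40],
    [260, 0, 119, 0, 40],
  ],
)

```text
time_s: 14.98
ee_pos: [0.6354, 0.0119, 0.1838]
orientation: [3.14, 0.0, 1.654]
wrist_force: [1.0, -0.6, 0.4]
grip_width: 0.04
```

Call:
arm_command(
  increments=[
    [0, 0, 0, 0, 10],
    [0, 0, 0, 0, 10],
    [0, 0, 0, 0, 10],
    [0, 0, 0, 0, 10],
    [0, 0, 0, 0, 10],
    [0, 0, 0, 0, 10],
    [0, -0.5, 0, 0, 10],
    [0, -1, 0, 0, 10],
    [0, -1.5, 0, 0, 10],
    [0, -1.5, 0, 0, 10],
    [0.5, -1.5, 0, 0, 10],
    [0.5, -1.5, 0, 0, 10],
  ],
  squeeze=40,
)

```text
time_s: 15.98
ee_pos: [0.6343, 0.0122, 0.184]
orientation: [3.138, 0.001, 1.654]
wrist_force: [2.7, -2.6, 7.0]
grip_width: 0.0154
```

Call:
arm_command(
  increments=[
    [0, 0, 0, 0, 20],
    [0, 0, 0, 0, 40],
    [0, 0, 0, 0, 40],
    [0, 0, 0, 0, 40],
    [0, 0, 0, 0, 40],
    [0, 0, 0, 0, 40],
  ],
)

```text
time_s: 16.48
ee_pos: [0.6334, 0.0127, 0.1825]
orientation: [-3.141, -0.0, 1.655]
wrist_force: [0.3, 0.5, 0.7]
grip_width: 0.0401
```

Call:
arm_command(
  increments=[
    [0, 0, -8, 0, 40],
    [0, 0, -25, 0, 40],
    [0, 0, -60, 0, 40],
    [-20, 0, -100, 0, 40],
    [-60, 0, -120, 0, 40],
    [-100, 0, -120, 0, 40],
    [-140, 0, -120, 0, 40],
    [-180, 0, -120, 0, 40],
    [-220, 0, -120, 0, 40],
    [-260, 0, -120, 0, 40],
    [-260, 0, -120, 0, 40],
    [-260, 0, -120, 0, 40],
    [-260, 0, -120, 0, 40],
  ],
)

```text
time_s: 17.57
ee_pos: [0.655, -0.2463, 0.3029]
orientation: [-3.141, -0.0, 1.654]
wrist_force: [0.2, 0.7, -0.1]
grip_width: 0.0403
```

Run:
```python
from h import *
a=r.capture("scene");b=r.capture("top")
s=r.read_state();print(s["ee_pos"],s["wrist_force"],s["time_s"])
o=np.zeros((600,800,3),np.uint8)
o[:300,:400]=cv2.resize(a,(400,300));o[:300,400:]=cv2.resize(a[240:285,340:400],(400,300),interpolation=cv2.INTER_CUBIC)
o[300:,:]=cv2.resize(b[170:215,130:250],(800,300),interpolation=cv2.INTER_CUBIC)
cv2.imwrite("pics/p5.png",o[:,:,::-1])
aa=np.radians(94.8);u=np.array([np.cos(aa),np.sin(aa)]);l=np.array([u[1],-u[0]])
def cross(ch,z,al,c):
    L=np.arange(c-.034,c+.034,.0005);p=[]
    for k in al:
        q=proj("top",np.c_[u*k+L[:,None]*l,np.full(len(L),z)]).astype(np.float32);p.append(cv2.remap(ch,q[:,0].copy(),q[:,1].copy(),cv2.INTER_LINEAR).ravel())
    p=np.mean(p,0);h=len(L)//2;m=p[h-12:h+12].mean();o=[]
    for d in(-1,1):
        t=(m+(p[:10] if d<0 else p[-10:]).mean())/2;i=h
        while 0<i<len(L)-1 and (p[i]-t)*(m-t)>0:i+=d
        o.append(L[i])
    return np.round([*o,sum(o)/2],4)
S=cv2.cvtColor(b,cv2.COLOR_RGB2HSV)[:,:,1].astype(np.float32);Rr=b[:,:,0].astype(np.float32)
print("foot",cross(Rr,.014,np.arange(.006,.03,.002),.632),"shoulder",cross(S,.022,np.arange(-.007,-.003,.001),.633),"bar f/r",cross(S,.04,np.arange(-.03,-.016,.002),.633),cross(S,.04,np.arange(-.07,-.05,.002),.633))
```

```text
[ 0.65533205 -0.24519772  0.30299042] [ 0.15949859  0.13036646 -0.81018832] 17.6667
foot [0.6085 0.6545 0.6315] shoulder [0.614  0.6525 0.6332] bar f/r [0.6215 0.6425 0.632 ] [0.622  0.6425 0.6322]
```

View pics/p5.png

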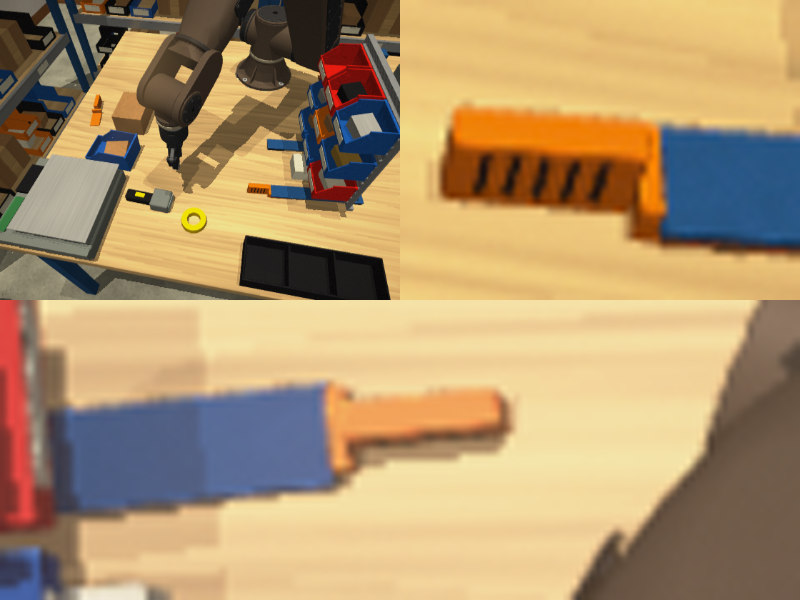

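The shoulder sits against the foot's end, square and flat. The remaining offset is ~1–1.5 mm, within what the calibration can resolve. Everything else in view is where it was, and the arm is clear. Handing in.

```bash
python3 -c "
from bench import r
print(r.close_job())"
```

```text
the job is handed in; nothing more can be done
None
```

The orange packer is home under the foot that had no front pad, the one farther from the robot (x ≈ 0.63 m), and the job is handed in at about 17.7 s.

- **Choice of packer:** I took the orange one farthest to the robot's left, held by its ribbed grip.
- **Feeling the feet:** Under the nearer foot (x ≈ 0.43 m) the blade jammed about 3 mm in at roughly 21 N, so I backed out. Under the far foot it slid in freely until the shoulder met the foot's end at about 17 N.
- **Centring:** After letting go I measured the packer about 2 mm off centre towards +x. I regrasped it and nudged it by 1.5 mm, but it moved only about 0.5–0.7 mm.

The last pictures show the shoulder against the foot's end, with the packer square and flat on the bench. The arm was about 26 cm away, touching nothing, and I saw no other thing moved.

**What disagreed:** I left about 1–1.5 mm of sideways offset. Before the nudge the two cameras disagreed on it (top about 2.2 mm, scene about 1 mm), which is close to the 2 mm calibration accuracy. The last check used the top view only.

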